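# Set the pastry crimper on the cake's guide lines

## Robot

A 6-joint arm with a two-finger parallel gripper is mounted at the origin on the work surface. World frame = base frame: x ahead of the robot, y to its left, z up, the work surface at z = 0. Lengths are in mm, angles in rad, forces in N, time in s.
With the tool pointing down it reaches from about 400 to 925 mm from the base axis. Payload 12.5 kg.
Tool frame: the origin (TCP) lies midway between the tips of the shut fingers; the grasp point (between the pads) lies 19 mm behind it; z points along the fingers, y is the line along which they close (so a half turn about z gives the same grasp; the last joint's range is limited). The gripper opens to 95 mm and grips with 3 to 60 N. Pads are 20 mm wide; open, the fingers measure 119 mm over their backs; the gripper's body (75 mm by 180 mm) begins 59 mm behind the grasp point.
Start: joints at [-1.214, 0.491, 1.559, -0, 1.092, -0.106], TCP at [279.059, -559.261, 214.661] pointing down, gripper open.
Joint ranges: [-3.1, 3.1], [-0.84, 2.19], [0.05, 2.79], [-1.13, 4.28], [0.06, 2.93], [-2.69, 2.69]. Speed limits (rad/s): [2.22, 2.22, 2.79, 3.14, 3.14, 3.14].

## Interface

Orientations are given as [roll, pitch, yaw] about the fixed x, y, z axes, in that order (R = Rz(yaw) Ry(pitch) Rx(roll)).
In Python, from cell import * gives the robot as it stands. The module is installed in compiled form; this text tells all that it offers.
- The arm moves only by the tool arm_command, never from a script. Its arguments are lists of equal length, an entry for each row: "delta_pos": the shift along the world's x, y, z in units of 250 mm (1.0 is 250 mm), a list of three; "delta_rot": the turn, a rotation vector about the world's x, y, z in units of 90 degrees (1.0 is 90 degrees), a list of three; "claw": the closure, from 0 (fully open) to 1 (shut). In form: {"delta_pos": [[tx, ty, tz], ...], "delta_rot": [[wx, wy, wz], ...], "claw": [claw, ...]}. A call has exactly 5 rows; each row is the pose to reach, as a shift and turn from the pose commanded when the call began; what a row does not reach only later rows make up. A row lasts 1/12 s, in which the tool goes at most 41.7 mm and 7.16 degrees, less where a joint would pass 70% of its speed; a pose out of reach is approached as far as the arm can. A call with a number of a shift or a turn outside -1 to 1 is refused whole. A call with a gripper value outside its range is refused whole. The fingers move at their own pace and stop on an object; the grip force is fixed at half the most. Time passes only in rows, so rows that repeat a pose let the fingers close, or fill a call up. It gives the time, the measured TCP pose, the force, the opening and the grip force at its end, in the units of the state.
- state(): the state, without advancing time (a new reading comes with each control period).
- read_camera(name): name is "scene" or "top"; returns the picture (400x640x3 uint8, red, green, blue); there is no depth.
- calibration(name): a dict with "camera_matrix" (3x3 intrinsics, pixels), "k1" (the pictures are not rectified: a ray, as slopes to the right and down, at radius r is drawn at 1 + k1 r^2 times it, then the intrinsics apply), "T" (4x4, takes a point from camera to world coordinates). Camera axes: x right, y down, z forward; pixel columns grow to the right and rows downward; lengths in mm; the calibration is good to about 2 mm. A picture is of the moment at which its call begins. calibration takes no time and is no camera call.
- job_done(): hands the job in; it is judged then, once.
The state is a dict: "t": time; "joints": joint angles; "qvel": joint speeds; "tau": joint torques, N m; "eef_pos": TCP position; "tcp_rot": TCP orientation; "ft_force": force on the tool from outside, world axes, zero at the start; "moment": the same for the moment, N m; "opening": opening from 0.0 (shut) to 1.0 (fully open); "grip_force": force on a finger pad.
Only numpy, scipy, OpenCV 4.12 (cv2) and the standard library are available. Lean on these libraries where they do the work, as an engineer would, in place of code of your own. Each camera call takes 0.05 s, during which the arm holds its last target. There are 200 camera calls.

## Task

The cake's border is ready for its next crimp: draw the sprung crimping tweezers out of their wooden stand, bring them tips down over the place marked with purple ticks on the cake, and squeeze them until one tip is over the inner guide line and the other over the outer one, 12 mm apart, with the tips just clear of the icing by a few millimetres. Finish while holding them there, upright, with that gap kept steady and nothing put down. The icing dents easily, so keep off it, and leave the jam jars and the icing smoother where they are.

Things in the scene. Friction and masses are not known exactly. Their poses are not given: they have to be found in the camera images.
- crimper: pastry crimper: steel strip bent to a narrow U, 111 mm tall, 16 mm wide, about 45 g, standing upright, tips down, in a slot of the stand, the lowest 30 mm of it below the stand's top. Origin midway between the tips, level with the tip ends; z up along the tool to the bend, y the line along which the two arms spread and close.
- crimper_grip (a point): midway between the arms, 64 mm above the tip ends (bend to 47 mm above); axes as the crimper. Below it each arm carries a blue finger plate, 16 mm wide, from 20 mm below to level with this point, proud of the arm: grip across both plates, along y. Outside to outside at rest they measure 41 mm at the upper and 46 mm at the lower end; with the tips 12 mm apart they are parallel, 32 mm.
- crimper_left (a joint): how far each arm is squeezed (both always move alike): 0 rad at rest (tips 36 mm apart), 0.119 rad at a 12 mm tip gap, stop at 0.158 rad (4 mm); tip gap in mm = 36 - 202 x value. Springs back to 0 when let go; the 12 mm gap needs about 5 to 7 N on each plate.
- tip_left (a point): inner edge of the end of the crimper's +y tip; the tip gap is the distance from here to tip_right
- tip_right (a point): inner edge of the end of the crimper's -y tip
- stand: beech block fixed to the counter, 100 (x) x 90 (y) x 45 mm high, origin at the centre of its underside; two slots 30 mm deep and 44 mm long in y, 21 and 19 mm wide. The crimper stands in the one centred 22 mm towards -x, both tips on the flat slot floor 15 mm above the counter, arms spread along y, 1 to 2 mm play; pushed off centre it leans. The other slot is empty.
- cake: round ivory iced cake, 150 mm across, on a silver board 200 mm across and 12 mm thick, fixed; flat top 82 mm above the counter. Origin at the centre of the board's underside. Two thin purple guide circles of radius 52 and 64 mm run round the top. Crimps already made are ridges up to 1.5 mm high between them, more than 35 degrees round the border from the mark.
- cake_mark (a point): the marked place: on the icing, midway between the two guide lines (58 mm from the cake's centre), in line with two short purple ticks that point along the radius. Axes as the cake's: +x points from here to the cake's centre (the radius), y along the border, z up.
- jar_a: filled 40 g sample jar, dark red, white screw lid; 45 mm across, 45 mm high, standing on the counter; origin at the centre of its underside. Bystander.
- jar_b: filled 40 g sample jar, dark red, white screw lid; 45 mm across, 45 mm high, standing on the counter; origin at the centre of its underside. Bystander.
- jar_c: filled 40 g sample jar, dark red, white screw lid; 45 mm across, 45 mm high, standing on the counter; origin at the centre of its underside. Bystander.
- smoother: white plastic icing smoother lying flat, 125 (x) x 80 (y) mm plate 4 mm thick with a ridge handle to 26 mm high; origin at the centre of its underside. Bystander.

How it is judged:
By the outcome, as a careful person would: the job done as asked, in the order asked, and still so for the second after the job is handed in, while the arm keeps its last pose, push and grip.
It also fails if it takes over 38 s, if anything falls off the work surface, if the arm or the gripper's body presses on something with over 40 N, if the wrist force passes 120 N, or if a joint passes its speed limit or range.

## Working session

There is one attempt and no reset: what is moved stays moved. The work goes in short steps, Python scripts to look and compute and a tool call to move; the robot and the scene stay as the last step left them, time stands still between calls to the robot, and variables do not carry over. Pictures are saved under pics/ and viewed, at most 10 in all, crops included, and the job is handed in when it is done.

Besides the shell and the picture viewer there is one more tool, called after "Emit:" in YAML: its name, and indented under it one key for each argument. arm_command: Moves the arm, as the interface text tells. Shifts and turns lie within -1 to 1; 1 stands for 250 mm of shift or 90 degrees of turn. Its arguments: {"type":"object","properties":{"delta_pos":{"type":"array"},"delta_rot":{"type":"array"},"claw":{"type":"array"}},"required":["delta_pos","delta_rot","claw"]}

```bash
mkdir -p pics
python3 - <<'E'
from cell import *
import cv2,numpy as np
for n in("scene","top"):
    cv2.imwrite(f"pics/{n}0.png",read_camera(n)[:,:,::-1]); c=calibration(n); print(n,np.round(c["camera_matrix"],1).tolist(),c["k1"],np.round(c["T"],3).tolist())
print(state())
E
```

```text
scene [[435.2, 0.0, 321.4], [0.0, 435.2, 197.7], [0.0, 0.0, 1.0]] 0.03660670579931068 [[-0.83, 0.473, -0.296, 842.497], [0.558, 0.692, -0.458, 399.841], [-0.012, -0.545, -0.838, 836.186], [0.0, 0.0, 0.0, 1.0]]
top [[375.0, 0.0, 317.8], [0.0, 375.0, 203.3], [0.0, 0.0, 1.0]] -0.06801615114140444 [[0.003, -0.992, 0.123, 483.322], [-1.0, -0.001, 0.017, -0.552], [-0.016, -0.123, -0.992, 878.529], [0.0, 0.0, 0.0, 1.0]]
{'t': 0.1, 'joints': array([-1.21360785e+00,  4.91457395e-01,  1.55940155e+00, -4.35273719e-05,
        1.09171368e+00, -1.05620339e-01]), 'qvel': array([-0.00064245, -0.00061749, -0.00038776, -0.00112063,  0.00097002,
        0.00033044]), 'tau': array([ 2.72721743e-03, -6.13626337e+01, -2.58607078e+01,  6.93976530e-02,
        4.70334012e-02, -5.68100882e-05]), 'eef_pos': array([ 278.95926321, -559.037809  ,  214.14171884]), 'tcp_rot': array([-3.14061407e+00, -6.49211686e-05,  4.62828870e-01]), 'ft_force': array([-0.02465917, -0.1455033 ,  0.12635687]), 'moment': array([-0.06314734,  0.00134286,  0.03398386]), 'grip_force': 0.0, 'opening': 1.0029675092642916}
```

View pics/scene0.png

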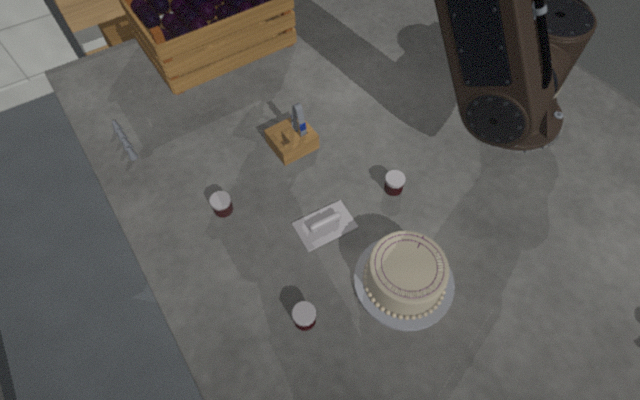

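View pics/top0.png

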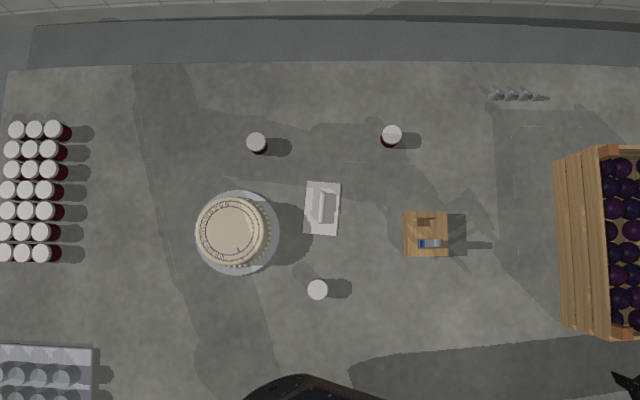

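Scene view: stand is at about (292,140), the crimper bend at (299,106) and the cake at (408,265). Top view: stand is at (426,234), the crimper at (430,244), the cake at (231,231) and the ticks near (240,249). I'll enlarge these.

```bash
cat > h.py <<'E'
from cell import *
import cv2,numpy as np
def ray(n,uv):
    c=calibration(n);K=np.array(c["camera_matrix"]);T=np.array(c["T"])
    d=(np.array(uv,float)-K[:2,2])/np.array([K[0,0],K[1,1]]);s=d.copy()
    for _ in range(30): s=d/(1+c["k1"]*(s@s))
    return T[:3,3],T[:3,:3]@np.array([s[0],s[1],1])
def atz(n,uv,z):
    o,d=ray(n,uv);return o+d*(z-o[2])/d[2]
def tri(a,b):
    o1,d1=ray("scene",a);o2,d2=ray("top",b)
    s=np.linalg.lstsq(np.c_[d1,-d2],o2-o1,rcond=None)[0]
    p,q=o1+s[0]*d1,o2+s[1]*d2
    return (p+q)/2,np.linalg.norm(p-q)
def proj(n,P):
    c=calibration(n);K=np.array(c["camera_matrix"]);T=np.array(c["T"])
    q=T[:3,:3].T@(np.array(P,float)-T[:3,3]);s=q[:2]/q[2];s=s*(1+c["k1"]*(s@s));return s*[K[0,0],K[1,1]]+K[:2,2]
def crop(im,x,y,w,h,k):
    o=cv2.resize(im[y:y+h,x:x+w],None,fx=k,fy=k,interpolation=cv2.INTER_CUBIC)
    for i in range(0,w,10): cv2.putText(o,str(x+i),(i*k,10),0,.35,(0,0,255),1);cv2.line(o,(i*k,12),(i*k,18),(0,0,255),1)
    for i in range(0,h,10): cv2.putText(o,str(y+i),(0,i*k+4),0,.35,(0,255,0),1);cv2.line(o,(24,i*k),(30,i*k),(0,255,0),1)
    return o
E
python3 - <<'E'
from h import *
s=cv2.imread("pics/scene0.png");t=cv2.imread("pics/top0.png")
cv2.imwrite("pics/stand.png",np.hstack([crop(s,260,95,66,75,6),crop(t,398,203,66,75,6)]))
cv2.imwrite("pics/cake.png",np.hstack([crop(s,355,225,100,100,4),crop(t,190,185,100,100,4)]))
E
```

```text
(no output)
```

View pics/stand.png

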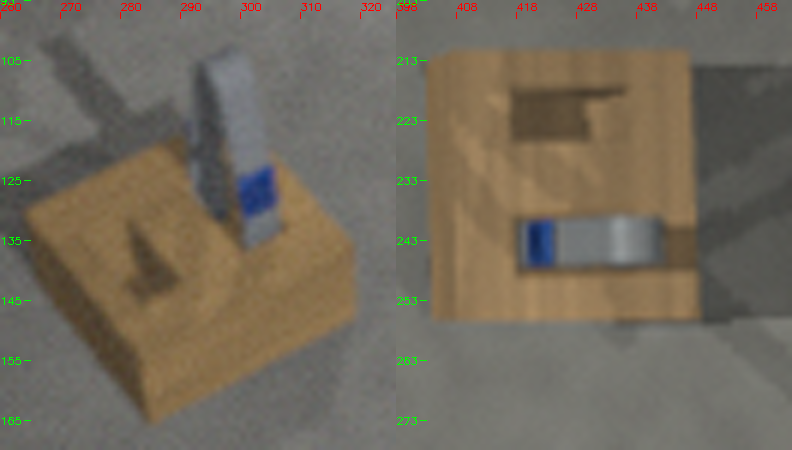

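View pics/cake.png

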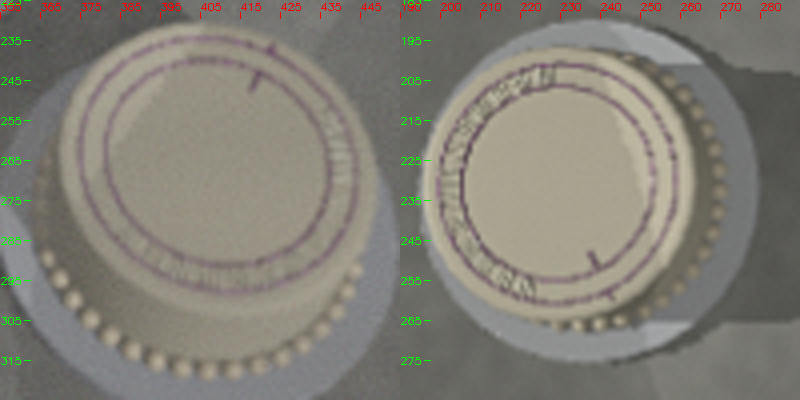

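Stand crop (scene): bend top is at about (297.5,104.5). The near blue plate runs over x 299.5–306 and y 123–131. Its top-view corners are (403.5,211.5), (447,211.5), (448,256.5) and (403.8,256.5). In the top view the bend spans x 433.7–442.5 and y 239–247.5, and the plate's outer upper edge is at x≈420.

Cake crop: scene ticks run (417.5,247.5)→(422.7,237). Top-view ticks run (237,247.8)→(243,259.3).

Run:
```python
from h import *
from scipy.optimize import least_squares
np.set_printoptions(precision=1,suppress=True)
# cake circles
pts={}
for n,(x,y,w,h) in {"scene":(365,228,88,75),"top":(195,198,68,70)}.items():
    im=np.mean([read_camera(n).astype(float) for _ in range(5)],0)
    g=im[:,:,0]+im[:,:,2]-2*im[:,:,1]; g=g-cv2.GaussianBlur(g,(0,0),5)
    v,u=np.where(g[y:y+h,x:x+w]>8); pts[n]=np.c_[u+x,v+y]; print(n,len(u))
def res(p,sep=False):
    out=[]
    for i,n in enumerate(pts):
        z=p[2]; P=np.array([atz(n,q,z)[:2] for q in pts[n]]);r=np.hypot(*(P-p[:2] -(p[3:5] if i else 0)).T)
        out.append(np.where(abs(r-52)<abs(r-64),r-52,r-64))
    return np.concatenate(out)
c0=atz("top",(229.4,231),82)
s=least_squares(lambda p:res(np.r_[p,0,0]),[c0[0],c0[1],82],loss="soft_l1",f_scale=2);print("cake shared",s.x,np.median(abs(s.fun)))
for n in list(pts):
    k=dict(pts); 
    q=pts; globals()['pts']={n:k[n]}
    s1=least_squares(lambda p:res(np.r_[p,82,0,0]),c0[:2],loss="soft_l1",f_scale=2);print(n,"at z82",s1.x); globals()['pts']=k
    T=[atz(n,a,82)[:2]-s1.x for a in ({"scene":[(417.5,247.5),(419.75,243),(422.75,237)],"top":[(237,247.8),(239.5,252.5),(243,259.3)]}[n])]
    print("ticks r,ang",[(round(np.hypot(*t),1),round(np.degrees(np.arctan2(t[1],t[0])),1)) for t in T])
print("tick tri",tri((417.5,247.5),(237,247.8)),tri((422.75,237),(243,259.3)))
print("stand top corners",[atz("top",a,45)[:2] for a in [(403.5,211.5),(447,211.5),(448,256.5),(403.8,256.5)]])
print("scene left,right",atz("scene",(264,130),45),atz("scene",(319,135.5),45))
print("tri L",tri((264,130),(403.5,211.5)),"tri R",tri((319,135.5),(448,256.5)))
print("plate top corners top", [atz("top",a,79) for a in [(420,240),(420,247.5)]])
print("bend top",[atz("top",a,126) for a in [(438,239),(438,247.5)]],atz("scene",(298.5,104),126))
print("plate tri",tri((302.5,123.5),(420.5,243.5)))
```

```text
scene 573
top 498Traceback (most recent call last):
  File "<stdin>", line 17, in <module>
    return func(*args, **kwargs)
    vector_fun = VectorFunction(
        fun_wrapped,
    ...<6 lines>...
        workers=workers
    )
    self.J, dct = approx_derivative(
                  ~~~~~~~~~~~~~~~~~^
        self.fun_wrapped, self.x, f0=self.f, **finite_diff_options
        ^^^^^^^^^^^^^^^^^^^^^^^^^^^^^^^^^^^^^^^^^^^^^^^^^^^^^^^^^^
    )
    ^
    J, _nfev = _dense_difference(fun_wrapped, x0, f0, h,
               ~~~~~~~~~~~~~~~~~^^^^^^^^^^^^^^^^^^^^^^^^
                             use_one_sided, method,
                             ^^^^^^^^^^^^^^^^^^^^^^
                             mf)
                             ^^^
    df = [f_eval - f0 for f_eval in f_evals]
                                    ^^^^^^^
    f = np.atleast_1d(self.fun(x, *self.args, **self.kwargs))
                      ~~~~~~~~^^^^^^^^^^^^^^^^^^^^^^^^^^^^^^
    return np.atleast_1d(self.fun(x))
                         ~~~~~~~~^^^
    return self.f(x, *self.args, **self.kwargs)
           ~~~~~~^^^^^^^^^^^^^^^^^^^^^^^^^^^^^^
  File "<stdin>", line 17, in <lambda>
  File "<stdin>", line 13, in res
  File "h.py", line 9, in atz
    o,d=ray(n,uv);return o+d*(z-o[2])/d[2]
        ~~~^^^^^^
  File "h.py", line 4, in ray
    c=calibration(n);K=np.array(c["camera_matrix"]);T=np.array(c["T"])
ValueError: time passes only in moves, steps and waits
```

```bash
sed -i 's/calibration(n)/CAL[n]/; s/^def ray/CAL={n:calibration(n) for n in ("scene","top")}\ndef ray/' h.py
cat > m.py <<'E'
from h import *
from scipy.optimize import least_squares
np.set_printoptions(precision=1,suppress=True)
pts={}
for n,(x,y,w,h) in {"scene":(365,228,88,75),"top":(195,198,68,70)}.items():
    im=cv2.GaussianBlur(cv2.imread(f"pics/{n}0.png").astype(float),(0,0),.6)
    g=im[:,:,0]+im[:,:,2]-2*im[:,:,1]; g=g-cv2.GaussianBlur(g,(0,0),5)
    v,u=np.where(g[y:y+h,x:x+w]>8); pts[n]=np.c_[u+x,v+y]
R={n:[ray(n,q) for q in pts[n]] for n in pts}
def res(p,names):
    out=[]
    for n in names:
        P=np.array([(o+d*(p[2]-o[2])/d[2])[:2] for o,d in R[n]]);r=np.hypot(*(P-p[:2]).T)
        out.append(np.where(abs(r-52)<abs(r-64),r-52,r-64))
    return np.concatenate(out)
c0=atz("top",(229.4,231),82)
s=least_squares(res,[c0[0],c0[1],82],loss="soft_l1",f_scale=2,args=(list(R),));print("cake shared",s.x,np.median(abs(s.fun)))
for n in R:
    s1=least_squares(lambda p:res([*p,82],[n]),c0[:2],loss="soft_l1",f_scale=2);print(n,"at z82",s1.x,np.median(abs(s1.fun)))
    T=[atz(n,a,82)[:2]-s1.x for a in ({"scene":[(417.5,247.5),(419.75,243),(422.75,237)],"top":[(237,247.8),(239.5,252.5),(243,259.3)]}[n])]
    print("ticks r,ang",[(round(np.hypot(*t),1),round(np.degrees(np.arctan2(t[1],t[0])),1)) for t in T])
print("tick tri",tri((417.5,247.5),(237,247.8)),tri((422.75,237),(243,259.3)))
print("stand top corners",[atz("top",a,45)[:2] for a in [(403.5,211.5),(447,211.5),(448,256.5),(403.8,256.5)]])
print("scene left,right",atz("scene",(264,130),45),atz("scene",(319,135.5),45))
print("tri L",tri((264,130),(403.5,211.5)),"tri R",tri((319,135.5),(448,256.5)))
print("plate top corners top", [atz("top",a,79) for a in [(420,240),(420,247.5)]])
print("bend top",[atz("top",a,126) for a in [(438,239),(438,247.5)]],atz("scene",(298.5,104),126))
print("plate tri",tri((302.5,123.5),(420.5,243.5)))
E
python3 m.py
```

```text
cake shared [523.9 203.5  81.1] 0.8086491937101741
scene at z82 [524.2 203.8] 0.7711565368261404
ticks r,ang [(np.float64(40.6), np.float64(-154.0)), (np.float64(51.6), np.float64(-153.9)), (np.float64(66.6), np.float64(-153.9))]
top at z82 [523.9 203.2] 0.8711089756203556
ticks r,ang [(np.float64(42.0), np.float64(-153.2)), (np.float64(53.3), np.float64(-152.6)), (np.float64(69.6), np.float64(-152.3))]
tick tri (array([486.4, 185.1,  79. ]), np.float64(0.21931249251814328)) (array([461.8, 172.4,  76.1]), np.float64(0.8650826755074803))
stand top corners [array([ 568.3, -178.1]), array([ 568.4, -276. ]), array([ 468.4, -274.8]), array([ 468.6, -176.5])]
scene left,right [ 568.9 -272.4   45. ] [ 469.1 -182.8   45. ]
tri L (array([ 581. , -174.8,  136.6]), np.float64(53.583893236558914)) tri R (array([ 445.4, -277.3,  -43.2]), np.float64(66.24783609557018))
plate top corners top [array([ 504. , -204.7,   79. ]), array([ 488.1, -204.2,   79. ])]
bend top [array([ 504.7, -229. ,  126. ]), array([ 487.8, -228.5,  126. ])] [ 493.6 -227.1  126. ]
plate tri (array([ 497.6, -205.4,   83.5]), np.float64(2.8381154316684967))
```

The cake centre is about (524,203.5), with the top measured at 81 mm against the 82 mm given. The mark is at about 153.2° clockwise, so (472.2,177.4). The crimper is at about (496.5,-228.5), yaw about -1°. I'm moving over the crimper now.

Emit:
arm_command:
  delta_pos:
    - [0.08, 0.12, -0.02]
    - [0.17, 0.26, -0.05]
    - [0.26, 0.4, -0.08]
    - [0.35, 0.53, -0.1]
    - [0.44, 0.66, -0.13]
  delta_rot:
    - [0, 0, -0.03]
    - [0, 0, -0.06]
    - [0, 0, -0.09]
    - [0, 0, -0.12]
    - [0, 0, -0.15]
  claw: [0, 0, 0, 0, 0]

```text
t: 1.02
eef_pos: [389.8, -392.6, 182.3]
tcp_rot: [3.141, -0.0, 0.224]
ft_force: [0.3, -0.6, -0.4]
opening: 0.999
grip_force: 0.0
```

Emit:
arm_command:
  delta_pos:
    - [0.09, 0.13, -0.03]
    - [0.18, 0.27, -0.05]
    - [0.27, 0.41, -0.08]
    - [0.36, 0.54, -0.1]
    - [0.43, 0.66, -0.13]
  delta_rot:
    - [0, 0, -0.03]
    - [0, 0, -0.06]
    - [0, 0, -0.09]
    - [0, 0, -0.12]
    - [0, 0, -0.156]
  claw: [0, 0, 0, 0, 0]

```text
t: 1.43
eef_pos: [498.0, -227.3, 149.8]
tcp_rot: [3.141, -0.001, -0.02]
ft_force: [1.0, -0.2, 0.2]
opening: 0.999
grip_force: 0.0
```

Emit:
arm_command:
  delta_pos:
    - [0, 0, 0]
    - [0, 0, 0]
    - [0, 0, 0]
    - [0, 0, 0]
    - [0, 0, 0]
  delta_rot:
    - [0, 0, 0]
    - [0, 0, 0]
    - [0, 0, 0]
    - [0, 0, 0]
    - [0, 0, 0]
  claw: [0, 0, 0, 0, 0]

```text
t: 1.85
eef_pos: [496.1, -230.4, 149.9]
tcp_rot: [3.141, -0.0, -0.019]
ft_force: [0.2, -0.9, -0.3]
opening: 0.997
grip_force: 0.0
```

Emit:
arm_command:
  delta_pos:
    - [0.002, 0.004, -0.08]
    - [0.002, 0.004, -0.18]
    - [0.002, 0.004, -0.28]
    - [0.002, 0.004, -0.34]
    - [0.002, 0.004, -0.376]
  delta_rot:
    - [0, 0, 0]
    - [0, 0, 0]
    - [0, 0, 0]
    - [0, 0, 0]
    - [0, 0, 0]
  claw: [0, 0, 0, 0, 0.2]

```text
t: 2.27
eef_pos: [496.1, -228.9, 54.1]
tcp_rot: [-3.141, 0.002, -0.019]
ft_force: [0.3, 0.9, -0.0]
opening: 0.966
grip_force: 0.0
```

Emit:
arm_command:
  delta_pos:
    - [0, 0, 0]
    - [0, 0, 0]
    - [0, 0, 0]
    - [0, 0, 0]
    - [0, 0, 0]
  delta_rot:
    - [0, 0, 0]
    - [0, 0, 0]
    - [0, 0, 0]
    - [0, 0, 0]
    - [0, 0, 0]
  claw: [0.35, 0.45, 0.49, 0.49, 0.49]

```text
t: 2.68
eef_pos: [497.4, -228.5, 56.6]
tcp_rot: [3.141, -0.001, -0.018]
ft_force: [0.0, 0.2, -0.1]
opening: 0.638
grip_force: 0.0
```

Run:
```python
from h import *
s=read_camera("scene")[:,:,::-1];t=read_camera("top")[:,:,::-1]
cv2.imwrite("pics/g1.png",np.hstack([crop(s,250,85,66,75,6),crop(t,398,203,66,75,6)]));st=state();print(st["eef_pos"],st["opening"],st["grip_force"],st["ft_force"])
```

```text
[ 497.30187921 -228.35498126   56.29441833] 0.5509497131999805 0.0 [ 0.81009492 -0.83597464  0.07764839]
```

View pics/g1.png

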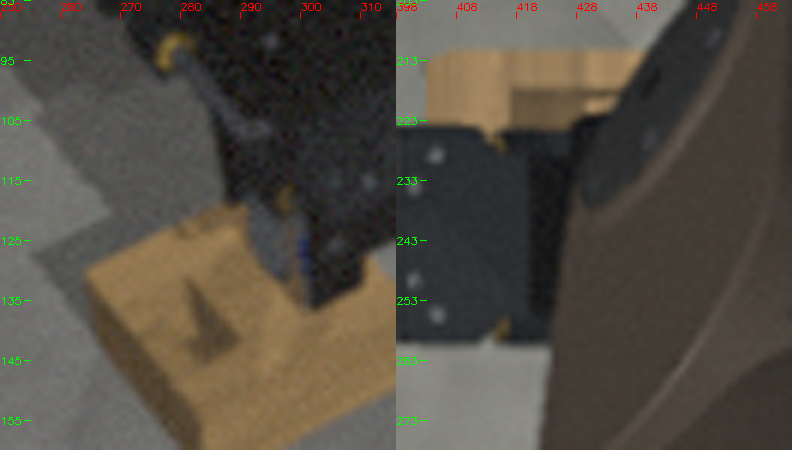

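The picture shows the near finger at (300–310,125–137) beside the blue plate at (299,125), still just clear of it, with the tool upright. I'll close gently.

Emit:
arm_command:
  delta_pos:
    - [0, 0, 0]
    - [0, 0, 0]
    - [0, 0, 0]
    - [0, 0, 0]
    - [0, 0, 0]
  delta_rot:
    - [0, 0, 0]
    - [0, 0, 0]
    - [0, 0, 0]
    - [0, 0, 0]
    - [0, 0, 0]
  claw: [0.51, 0.52, 0.53, 0.54, 0.55]

```text
t: 3.2
eef_pos: [497.1, -228.3, 55.7]
tcp_rot: [3.142, 0.0, -0.018]
ft_force: [0.8, 0.1, 0.5]
opening: 0.456
grip_force: 1.3
```

Emit:
arm_command:
  delta_pos:
    - [0, 0, 0]
    - [0, 0, 0]
    - [0, 0, 0]
    - [0, 0, 0]
    - [0, 0, 0]
  delta_rot:
    - [0, 0, 0]
    - [0, 0, 0]
    - [0, 0, 0]
    - [0, 0, 0]
    - [0, 0, 0]
  claw: [0.57, 0.58, 0.59, 0.6, 0.6]

```text
t: 3.62
eef_pos: [497.0, -228.2, 55.6]
tcp_rot: [3.142, 0.0, -0.018]
ft_force: [0.6, -0.1, -0.3]
opening: 0.402
grip_force: 2.5
```

Emit:
arm_command:
  delta_pos:
    - [0, 0, 0]
    - [0, 0, 0]
    - [0, 0, 0]
    - [0, 0, 0]
    - [0, 0, 0]
  delta_rot:
    - [0, 0, 0]
    - [0, 0, 0]
    - [0, 0, 0]
    - [0, 0, 0]
    - [0, 0, 0]
  claw: [0.6, 0.6, 0.6, 0.6, 0.6]

```text
t: 4.03
eef_pos: [497.1, -228.3, 55.7]
tcp_rot: [3.142, -0.0, -0.018]
ft_force: [-0.8, -0.5, -0.1]
opening: 0.4
grip_force: 2.6
```

Emit:
arm_command:
  delta_pos:
    - [0, 0, 0]
    - [0, 0, 0]
    - [0, 0, 0.01]
    - [0, 0, 0.03]
    - [0, 0, 0.06]
  delta_rot:
    - [0, 0, 0]
    - [0, 0, 0]
    - [0, 0, 0]
    - [0, 0, 0]
    - [0, 0, 0]
  claw: [0.61, 0.62, 0.63, 0.63, 0.63]

```text
t: 4.45
eef_pos: [496.9, -228.1, 70.8]
tcp_rot: [-3.141, 0.001, -0.018]
ft_force: [-0.4, 0.1, -1.2]
opening: 0.371
grip_force: 3.6
```

Emit:
arm_command:
  delta_pos:
    - [0, 0, 0.04]
    - [0, 0, 0.08]
    - [0, 0, 0.12]
    - [0, 0, 0.16]
    - [0, 0, 0.2]
  delta_rot:
    - [0, 0, 0]
    - [0, 0, 0]
    - [0, 0, 0]
    - [0, 0, 0]
    - [0, 0, 0]
  claw: [0.63, 0.63, 0.63, 0.63, 0.63]

```text
t: 4.87
eef_pos: [497.1, -228.3, 122.1]
tcp_rot: [3.141, -0.001, -0.018]
ft_force: [-0.3, 0.5, 0.7]
opening: 0.372
grip_force: 3.6
```

Emit:
arm_command:
  delta_pos:
    - [0, 0, 0.05]
    - [0, 0, 0.1]
    - [0, 0, 0.16]
    - [0, 0, 0.2]
    - [0, 0, 0.24]
  delta_rot:
    - [0, 0, 0]
    - [0, 0, 0]
    - [0, 0, 0]
    - [0, 0, 0]
    - [0, 0, 0]
  claw: [0.63, 0.63, 0.63, 0.63, 0.63]

```text
t: 5.28
eef_pos: [497.1, -228.3, 181.9]
tcp_rot: [3.141, -0.001, -0.018]
ft_force: [0.9, 0.4, -1.2]
opening: 0.375
grip_force: 3.6
```

Run:
```python
from h import *
s=read_camera("scene")[:,:,::-1]
cv2.imwrite("pics/l1.png",crop(s,240,55,100,75,8));st=state();print(st["eef_pos"],st["opening"],st["grip_force"],st["ft_force"])
```

```text
[ 497.62682194 -228.59889139  183.44790539] 0.3732349953060673 3.628017045557499 [-0.09757846  0.15428811  2.21788744]
```

View pics/l1.png

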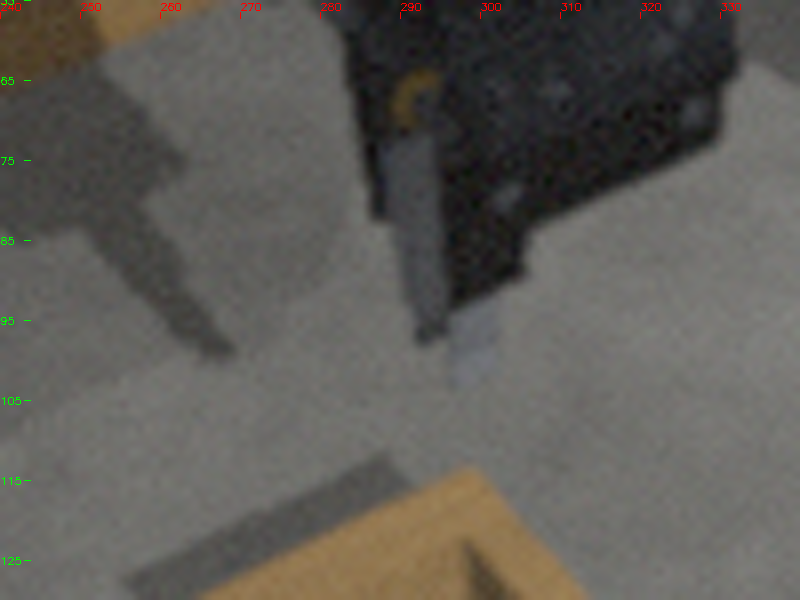

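The crimper is out of the stand and upright. The tips are at about (298,102) and (292,98), well above the stand. I'm carrying it to the mark while turning +117.8°.

Emit:
arm_command:
  delta_pos:
    - [0, 0.06, 0]
    - [-0.01, 0.14, 0]
    - [-0.01, 0.22, 0]
    - [-0.02, 0.31, 0]
    - [-0.02, 0.4, 0]
  delta_rot:
    - [0, 0, 0.05]
    - [0, 0, 0.11]
    - [0, 0, 0.18]
    - [0, 0, 0.25]
    - [0, 0, 0.32]
  claw: [0.63, 0.63, 0.63, 0.63, 0.63]

```text
t: 5.75
eef_pos: [491.5, -127.3, 180.4]
tcp_rot: [-3.141, 0.001, 0.49]
ft_force: [1.1, 0.5, -0.8]
opening: 0.369
grip_force: 3.6
```

Emit:
arm_command:
  delta_pos:
    - [0, 0.08, 0]
    - [-0.01, 0.16, 0]
    - [-0.01, 0.24, 0]
    - [-0.02, 0.32, 0]
    - [-0.02, 0.4, 0]
  delta_rot:
    - [0, 0, 0.06]
    - [0, 0, 0.12]
    - [0, 0, 0.19]
    - [0, 0, 0.26]
    - [0, 0, 0.33]
  claw: [0.63, 0.63, 0.63, 0.63, 0.63]

```text
t: 6.17
eef_pos: [486.5, -27.3, 180.5]
tcp_rot: [-3.141, 0.0, 1.009]
ft_force: [0.8, -0.2, 0.1]
opening: 0.373
grip_force: 3.6
```

Emit:
arm_command:
  delta_pos:
    - [0, 0.08, 0]
    - [-0.01, 0.16, 0]
    - [-0.01, 0.24, 0]
    - [-0.02, 0.32, 0]
    - [-0.02, 0.4, 0]
  delta_rot:
    - [0, 0, 0.06]
    - [0, 0, 0.12]
    - [0, 0, 0.19]
    - [0, 0, 0.26]
    - [0, 0, 0.33]
  claw: [0.63, 0.63, 0.63, 0.63, 0.63]

```text
t: 6.58
eef_pos: [481.5, 72.7, 180.5]
tcp_rot: [-3.141, 0.0, 1.527]
ft_force: [0.8, 0.2, -1.3]
opening: 0.375
grip_force: 3.6
```

Emit:
arm_command:
  delta_pos:
    - [0, 0.09, 0]
    - [-0.01, 0.18, 0]
    - [-0.02, 0.28, 0]
    - [-0.03, 0.36, 0]
    - [-0.04, 0.42, 0]
  delta_rot:
    - [0, 0, 0.07]
    - [0, 0, 0.15]
    - [0, 0, 0.22]
    - [0, 0, 0.28]
    - [0, 0, 0.33]
  claw: [0.63, 0.63, 0.63, 0.63, 0.63]

```text
t: 7.0
eef_pos: [471.7, 178.3, 180.5]
tcp_rot: [-3.141, -0.0, 2.046]
ft_force: [0.7, -0.4, -0.1]
opening: 0.368
grip_force: 3.6
```

Emit:
arm_command:
  delta_pos:
    - [0, 0, 0]
    - [0, 0, 0]
    - [0, 0, 0]
    - [0, 0, 0]
    - [0, 0, 0]
  delta_rot:
    - [0, 0, 0]
    - [0, 0, 0]
    - [0, 0, 0]
    - [0, 0, 0]
    - [0, 0, 0]
  claw: [0.63, 0.63, 0.63, 0.63, 0.63]

```text
t: 7.42
eef_pos: [472.2, 176.0, 180.6]
tcp_rot: [3.142, 0.0, 2.038]
ft_force: [-0.0, 0.7, -0.7]
opening: 0.371
grip_force: 3.6
```

Emit:
arm_command:
  delta_pos:
    - [0, 0.006, -0.04]
    - [0, 0.006, -0.08]
    - [0, 0.006, -0.12]
    - [0, 0.006, -0.15]
    - [0, 0.006, -0.17]
  delta_rot:
    - [0, 0, 0]
    - [0, 0, 0]
    - [0, 0, 0]
    - [0, 0, 0]
    - [0, 0, 0]
  claw: [0.63, 0.63, 0.63, 0.63, 0.63]

```text
t: 7.83
eef_pos: [471.6, 178.1, 136.6]
tcp_rot: [-3.14, -0.0, 2.04]
ft_force: [0.7, 0.7, 0.1]
opening: 0.374
grip_force: 3.6
```

Emit:
arm_command:
  delta_pos:
    - [0, 0, 0]
    - [0, 0, 0]
    - [0, 0, 0]
    - [0, 0, 0]
    - [0, 0, 0]
  delta_rot:
    - [0, 0, 0]
    - [0, 0, 0]
    - [0, 0, 0]
    - [0, 0, 0]
    - [0, 0, 0]
  claw: [0.64, 0.65, 0.66, 0.663, 0.663]

```text
t: 8.25
eef_pos: [472.2, 178.3, 138.5]
tcp_rot: [3.141, 0.0, 2.04]
ft_force: [-0.2, 1.0, -0.7]
opening: 0.342
grip_force: 5.4
```

Run:
```python
from h import *
s=np.mean([read_camera("scene").astype(float) for _ in range(4)],0)[:,:,::-1].astype(np.uint8);t=read_camera("top")[:,:,::-1].copy()
cv2.imwrite("pics/s_c1.png",s)
cv2.imwrite("pics/c1.png",np.hstack([crop(s,393,208,50,60,10),crop(t,215,225,50,60,6).copy() if 0 else cv2.copyMakeBorder(crop(t,215,225,50,60,6),0,240,0,0,0)]));st=state();print(st["t"],st["eef_pos"],st["opening"],st["grip_force"],st["ft_force"])
c=np.array([523.9,203.5]);a=np.radians(-153.2);m=c+58*np.array([np.cos(a),np.sin(a)]);u=np.array([np.cos(a),np.sin(a)])
for z in(82,86,97): print(z,[np.round(proj("scene",[*(c+r*u),z]),1) for r in(52,58,64)],[np.round(proj("top",[*(c+r*u),z]),1) for r in(52,58,64)])
```

```text
8.5 [472.06133871 178.2629919  138.28066969] 0.33778903931407483 5.505641475319862 [-0.08568412 -0.68435816 -0.06725764]
82 [array([419.5, 242.5]), array([420.7, 240.1]), array([421.9, 237.7])] [array([238.9, 252.1]), array([240.1, 254.6]), array([241.3, 257.2])]
86 [array([419.9, 241.6]), array([421.1, 239.1]), array([422.3, 236.7])] [array([238.4, 252.1]), array([239.7, 254.6]), array([240.9, 257.2])]
97 [array([420.9, 238.9]), array([422.1, 236.4]), array([423.3, 234. ])] [array([237.3, 252.1]), array([238.5, 254.7]), array([239.7, 257.3])]
```

View pics/c1.png

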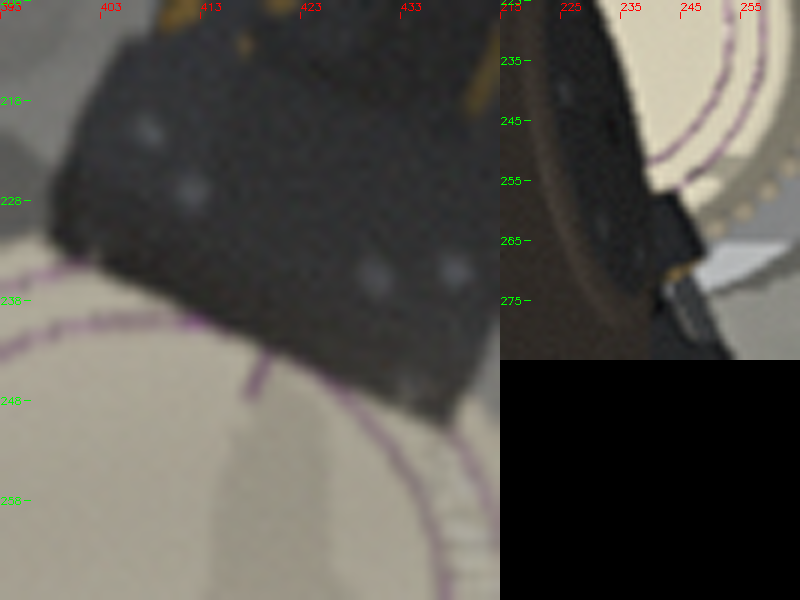

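The gripper hides the tips in both views. The inner tick at (418,246) still lines up under the gripper. I'll check the tip height and offset against the lift picture, where the tips could be seen.

Run:
```python
from h import *
for z in (137,141,145):
    print(z,[np.round(proj("scene",[496.5+dx,-228.5+dy,z]),1).tolist() for dy in(11,-10) for dx in(8,-8)])
# actual tips seen: near (296.9,103.1)-(302.1,102), far (291.9,98.1)-(296,97)
```

```text
137 [[296.4, 105.0], [302.5, 102.0], [291.4, 99.4], [297.5, 96.5]]
141 [[296.3, 103.7], [302.4, 100.7], [291.3, 98.1], [297.3, 95.2]]
145 [[296.2, 102.4], [302.3, 99.4], [291.2, 96.7], [297.2, 93.9]]
```

Tip pixels agree with tip z ≈ 139–141 there, so the tips sit about 41–42 mm below the TCP and have not slipped. I'm lowering slowly by 10.8 mm and holding the squeeze.

Emit:
arm_command:
  delta_pos:
    - [-0.001, 0, -0.01]
    - [-0.001, 0, -0.02]
    - [-0.001, 0, -0.03]
    - [-0.001, 0, -0.038]
    - [-0.001, 0, -0.043]
  delta_rot:
    - [0, 0, 0]
    - [0, 0, 0]
    - [0, 0, 0]
    - [0, 0, 0]
    - [0, 0, 0]
  claw: [0.663, 0.663, 0.663, 0.663, 0.663]

```text
t: 8.92
eef_pos: [471.7, 178.2, 127.0]
tcp_rot: [-3.141, -0.0, 2.04]
ft_force: [-0.2, 0.8, -0.7]
opening: 0.338
grip_force: 5.5
```

Emit:
arm_command:
  delta_pos:
    - [0, 0, 0]
    - [0, 0, 0]
    - [0, 0, 0]
    - [0, 0, 0]
    - [0, 0, 0]
  delta_rot:
    - [0, 0, 0]
    - [0, 0, 0]
    - [0, 0, 0]
    - [0, 0, 0]
    - [0, 0, 0]
  claw: [0.663, 0.663, 0.663, 0.663, 0.663]

```text
t: 9.33
eef_pos: [471.9, 178.3, 127.5]
tcp_rot: [3.141, 0.0, 2.04]
ft_force: [-0.5, 0.5, -1.2]
opening: 0.336
grip_force: 5.5
```

Run:
```python
from h import *
o=[];p=[]
for i in range(8):
    s=read_camera("scene");st=state();o.append(st["opening"]);p.append(np.r_[st["eef_pos"],st["tcp_rot"],st["ft_force"],st["grip_force"]])
print(np.mean(o)*95,np.std(o)*95,np.round(np.mean(p,0),2),np.round(np.std(p,0),2),st["t"])
t=read_camera("top")
cv2.imwrite("pics/f.png",np.hstack([crop(s[:,:,::-1],380,200,66,75,6),crop(t[:,:,::-1],210,215,66,75,6)]))
```

```text
32.05797771845385 0.09551370332729787 [ 4.7182e+02  1.7825e+02  1.2745e+02  3.1400e+00  0.0000e+00  2.0400e+00
  6.0000e-02  5.0000e-02 -3.7000e-01  5.5100e+00] [0.02 0.01 0.03 0.   0.   0.   0.39 0.26 0.31 0.  ] 9.7333
```

View pics/f.png

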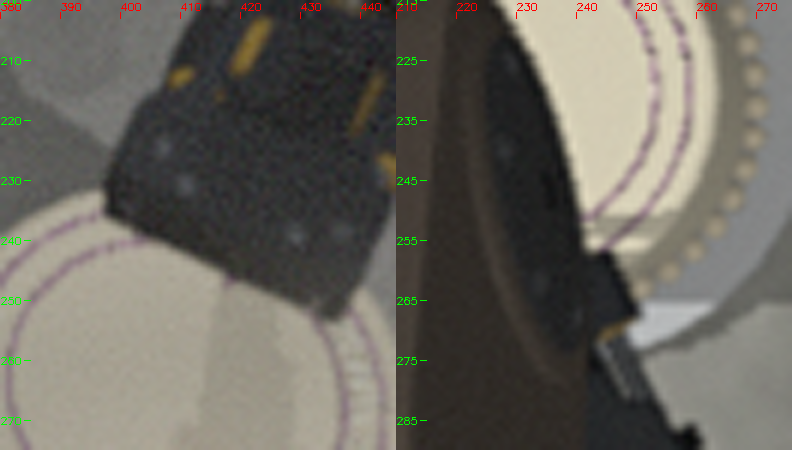

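The crimper is held still over the mark. The gripper hides the tips, but its lower edge crosses the inner tick at (417,247). Opening is 32.06 mm, grip 5.5 N, and there is no contact force on the tool. Handing in.

```bash
python3 -c "
from cell import *
print(job_done())"
```

```text
the job is handed in; nothing more can be done
None
```

I handed the job in at about 10 s with the crimper held upright over the mark, squeezed to 32.06 mm across the plates (about a 12 mm tip gap) and the tips an estimated 3–5 mm above the icing. The gripper hid the tips from both cameras, so that gap and height are worked out from the grip and arm readings, not seen.

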